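# Load the kiln shelf in order of height

### The arm

A 6-joint arm with a two-finger parallel gripper is mounted at the origin on the work surface. World frame = base frame: x ahead of the robot, y to its left, z up, the work surface at z = 0. Lengths are in mm, angles in rad, forces in N, time in s.
With the tool pointing down it reaches from about 275 to 1000 mm from the base axis. Payload 8.4 kg.
Tool frame: the origin (TCP) lies at the centre of the arm's flange, where the gripper is bolted on; the fingertips stand 173 mm ahead of it and the grasp point (between the pads) lies 155 mm ahead of it (r.nose_length is the distance from the TCP to the fingertips, in mm); z points along the fingers, y is the direction in which the jaws open and shut (so a half turn about z gives the same grasp; the last joint's range is limited). The gripper opens to 85 mm and grips with 20 to 120 N. Pads are 22 mm wide; open, the fingers measure 114 mm over their backs; the gripper's body (76 mm by 85 mm) begins 54 mm behind the grasp point. The pads swing forward as they close: fully open they stand 13 mm farther back than shut.
Start: joints at [1.294, 0.353, 1.633, -0, 1.155, -0.002], TCP at [169.595, 601.554, 404.681] pointing down, gripper open.
Joint ranges: [-2.63, 2.63], [-0.92, 2.1], [0.06, 2.66], [-1.3, 4.44], [0, 2.69], [-3.02, 3.02]. Speed limits (rad/s): [2.22, 2.22, 2.79, 3.14, 3.14, 3.14].

### API

Orientations are given as [roll, pitch, yaw] about the fixed x, y, z axes, in that order (R = Rz(yaw) Ry(pitch) Rx(roll)).
In Python, from rig import r, grab_frame, workorder gives the robot as it stands.
- The arm moves only by the tool carry_out, never from a script. Its argument "steps" is a list that holds one entry, the list of rows, each a list of 5 numbers: the opening in per cent of the stroke, from 0 (shut) to 100 (fully open), then the shift along the tool's x, y, z in m, then the turn about the tool's z in degrees. In form: [[[jaw, x, y, z, spin], ...]]. A call has 1 to 8 rows; each row is the pose to reach, as a shift and turn from the pose measured when the call began, along the tool's axes at that moment; what a row does not reach only later rows make up. A row lasts 1/10 s, in which the tool goes at most 50 mm and 8.59 degrees, less where a joint would pass 70% of its speed; a pose out of reach is approached as far as the arm can. A call with a gripper value outside its range is refused whole. The fingers move at their own pace and stop on an object; "squeeze" is the grip in N (left out, the last holds). Time passes only in rows, so rows that repeat a pose let the fingers close. It gives the time, the measured TCP pose, the force and the opening at its end, in the units of the state.
- r.sense(): the state, without advancing time (a new reading comes with each control period).
- grab_frame(name): name is "scene" or "top" or "wrist"; returns a dict with "image" (400x640x3 uint8, red, green, blue), "intrinsics" (3x3 intrinsics, pixels), "D" ([k1, k2, p1, p2, k3] as OpenCV has them; the pictures are not rectified), "eye" and "rotation" of the camera in the world; the wrist camera has in their place "T_tool_cam" (4x4, takes a point from camera to tool coordinates, whose origin is the TCP and whose axes are the flange's). Camera axes: x right, y up, looking along -z (the intrinsics and any distortion apply to the point x, -y, -z); pixel columns grow to the right and rows downward; lengths in mm; the calibration is good to about 2 mm. A picture is of the moment at which its call begins: read the wrist's pose just before it. There is no depth.
- workorder.sign_off(): hands the job in, once; it reports no verdict.
The state is a dict: "clock": time; "qpos": joint angles; "qvel": joint speeds; "joint_efforts": joint torques, N m; "eef_pos": TCP position; "tcp_rot": TCP orientation; "contact_force": force on the tool from outside, world axes, zero at the start; "wrist_torque": the same for the moment, N m; "opening": opening from 0.0 (shut) to 1.0 (fully open).
Only numpy, scipy, OpenCV 4.12 (cv2) and the standard library are available. Lean on these libraries where they do the work, as an engineer would, in place of code of your own. Each camera call takes 0.05 s, during which the arm holds its last target.

### The job

Load the kiln shelf for the test firing: stand the four bisque tumblers upright on the four kiln cookies, one in the middle of each, stepping up in height from the shortest beside the cone pack (so that the cones stay in view) to the tallest beside the kiln post. Set each one down gently, and leave the cone pack and the post standing where they are.

Things in the scene. Friction and masses are not known exactly. Their poses are not given: they have to be found in the camera images.
- tumbler_a_mid (a point): The shortest of four straight-sided bisque tumblers (unglazed pinkish fired clay, open top, wall 4.5 mm): 60 mm tall, 40 mm across. Stands upright, loose, on the bench. The point is its centre, on the axis, 30 mm above its underside; z along the axis, towards the mouth. Grip it across the outside, from above.
- tumbler_b_mid (a point): The second shortest of four straight-sided bisque tumblers (unglazed pinkish fired clay, open top, wall 4.5 mm): 78 mm tall, 46 mm across. Stands upright, loose, on the bench. The point is its centre, on the axis, 39 mm above its underside; z along the axis, towards the mouth. Grip it across the outside, from above.
- tumbler_c_mid (a point): The second tallest of four straight-sided bisque tumblers (unglazed pinkish fired clay, open top, wall 4.5 mm): 96 mm tall, 52 mm across. Stands upright, loose, on the bench. The point is its centre, on the axis, 48 mm above its underside; z along the axis, towards the mouth. Grip it across the outside, from above.
- tumbler_d_mid (a point): The tallest of four straight-sided bisque tumblers (unglazed pinkish fired clay, open top, wall 4.5 mm): 114 mm tall, 58 mm across. Stands upright, loose, on the bench. The point is its centre, on the axis, 57 mm above its underside; z along the axis, towards the mouth. Grip it across the outside, from above.
- cookie1: Kiln cookie: flat brown round disc of fired clay, 74 mm across, 7 mm thick, lying loose on the pale kiln shelf (480 x 170 mm, its top 18 mm above the bench). The four cookies lie in a row along the shelf about 88 mm apart, all alike; this one is an end cookie of the row, next to cookie2. Origin: centre of its underside; z up.
- cookie2: Kiln cookie: flat brown round disc of fired clay, 74 mm across, 7 mm thick, lying loose on the pale kiln shelf (480 x 170 mm, its top 18 mm above the bench). The four cookies lie in a row along the shelf about 88 mm apart, all alike; this one is between cookie1 and cookie3. Origin: centre of its underside; z up.
- cookie3: Kiln cookie: flat brown round disc of fired clay, 74 mm across, 7 mm thick, lying loose on the pale kiln shelf (480 x 170 mm, its top 18 mm above the bench). The four cookies lie in a row along the shelf about 88 mm apart, all alike; this one is between cookie2 and cookie4. Origin: centre of its underside; z up.
- cookie4: Kiln cookie: flat brown round disc of fired clay, 74 mm across, 7 mm thick, lying loose on the pale kiln shelf (480 x 170 mm, its top 18 mm above the bench). The four cookies lie in a row along the shelf about 88 mm apart, all alike; this one is the other end cookie, next to cookie3. Origin: centre of its underside; z up.
- cone_pack: Witness cone pack: cream clay bar 84 x 24 x 16 mm lying across the shelf at one end of the row of cookies, with three thin cones standing in it, 67 mm tall overall. Loose. It may be at either end of the row, about 73 mm from the centre of the end cookie. Origin: centre of its underside; x along the bar, z up.
- kiln_post: Kiln post: square grey-buff fireclay post with a hole down the middle, 38 x 38 mm, 102 mm tall, standing loose on the shelf at the other end of the row from the cone pack, about 73 mm from the centre of the end cookie. Origin: centre of its underside; z up.
There are look-alikes about, which are no part of the job. What is shaped like the part that bears tumbler_a_mid but blue is not meant.

How it is judged (in metres and radians):
At the end, for the whole second after the job is handed in: Each tumbler stands upright (within 0.08 rad) at rest on its cookie, its axis within 13 mm of the cookie's centre; counted from the cone pack the tumblers go 60, 78, 96, 114 mm tall; the cookies lie flat on the shelf; nothing is held (((horizontal distance between cone_pack and cookie1 below 0.15 m and horizontal distance between tumbler_a_mid and cookie1 below 0.013 m and z of tumbler_a_mid in the frame of cookie1 between 0.033 and 0.041 m and horizontal distance between tumbler_b_mid and cookie2 below 0.013 m and z of tumbler_b_mid in the frame of cookie2 between 0.042 and 0.05 m and horizontal distance between tumbler_c_mid and cookie3 below 0.013 m and z of tumbler_c_mid in the frame of cookie3 between 0.051 and 0.059 m and horizontal distance between tumbler_d_mid and cookie4 below 0.013 m and z of tumbler_d_mid in the frame of cookie4 between 0.06 and 0.068 m) or (horizontal distance between cone_pack and cookie4 below 0.15 m and horizontal distance between tumbler_d_mid and cookie1 below 0.013 m and z of tumbler_d_mid in the frame of cookie1 between 0.06 and 0.068 m and horizontal distance between tumbler_c_mid and cookie2 below 0.013 m and z of tumbler_c_mid in the frame of cookie2 between 0.051 and 0.059 m and horizontal distance between tumbler_b_mid and cookie3 below 0.013 m and z of tumbler_b_mid in the frame of cookie3 between 0.042 and 0.05 m and horizontal distance between tumbler_a_mid and cookie4 below 0.013 m and z of tumbler_a_mid in the frame of cookie4 between 0.033 and 0.041 m)) and angle between each of tumbler_a_mid, tumbler_b_mid, tumbler_c_mid, tumbler_d_mid's own z axis and vertical below 0.08 rad and linear speed of each of tumbler_a, tumbler_b, tumbler_c, tumbler_d below 0.02 m/s and height (world z) of each of cookie1, cookie2, cookie3, cookie4 above 0.014 m and angle between each of cookie1, cookie2, cookie3, cookie4's own z axis and vertical below 0.05 rad); the robot touches nothing.
It fails at once if the cone pack is knocked over or shoved more than 25 mm (distance of cone_pack from where it was at the start of the episode above 0.025 m or angle between cone_pack's own z axis and vertical above 0.4 rad).
It fails at once if the kiln post is knocked over or shoved more than 25 mm (distance of kiln_post from where it was at the start of the episode above 0.025 m or angle between kiln_post's own z axis and vertical above 0.4 rad).
It fails at once if a tumbler is dropped or banged down on a cookie (comes down the last 10 mm faster than 0.45 m/s, as after a fall of over 10 mm) ((linear speed of tumbler_a above 0.45 m/s and horizontal distance between tumbler_a_mid and cookie1 below 0.05 m and z of tumbler_a_mid in the frame of cookie1 below 0.047 m) or (linear speed of tumbler_a above 0.45 m/s and horizontal distance between tumbler_a_mid and cookie2 below 0.05 m and z of tumbler_a_mid in the frame of cookie2 below 0.047 m) or (linear speed of tumbler_a above 0.45 m/s and horizontal distance between tumbler_a_mid and cookie3 below 0.05 m and z of tumbler_a_mid in the frame of cookie3 below 0.047 m) or (linear speed of tumbler_a above 0.45 m/s and horizontal distance between tumbler_a_mid and cookie4 below 0.05 m and z of tumbler_a_mid in the frame of cookie4 below 0.047 m) or (linear speed of tumbler_b above 0.45 m/s and horizontal distance between tumbler_b_mid and cookie1 below 0.05 m and z of tumbler_b_mid in the frame of cookie1 below 0.056 m) or (linear speed of tumbler_b above 0.45 m/s and horizontal distance between tumbler_b_mid and cookie2 below 0.05 m and z of tumbler_b_mid in the frame of cookie2 below 0.056 m) or (linear speed of tumbler_b above 0.45 m/s and horizontal distance between tumbler_b_mid and cookie3 below 0.05 m and z of tumbler_b_mid in the frame of cookie3 below 0.056 m) or (linear speed of tumbler_b above 0.45 m/s and horizontal distance between tumbler_b_mid and cookie4 below 0.05 m and z of tumbler_b_mid in the frame of cookie4 below 0.056 m) or (linear speed of tumbler_c above 0.45 m/s and horizontal distance between tumbler_c_mid and cookie1 below 0.05 m and z of tumbler_c_mid in the frame of cookie1 below 0.065 m) or (linear speed of tumbler_c above 0.45 m/s and horizontal distance between tumbler_c_mid and cookie2 below 0.05 m and z of tumbler_c_mid in the frame of cookie2 below 0.065 m) or (linear speed of tumbler_c above 0.45 m/s and horizontal distance between tumbler_c_mid and cookie3 below 0.05 m and z of tumbler_c_mid in the frame of cookie3 below 0.065 m) or (linear speed of tumbler_c above 0.45 m/s and horizontal distance between tumbler_c_mid and cookie4 below 0.05 m and z of tumbler_c_mid in the frame of cookie4 below 0.065 m) or (linear speed of tumbler_d above 0.45 m/s and horizontal distance between tumbler_d_mid and cookie1 below 0.05 m and z of tumbler_d_mid in the frame of cookie1 below 0.074 m) or (linear speed of tumbler_d above 0.45 m/s and horizontal distance between tumbler_d_mid and cookie2 below 0.05 m and z of tumbler_d_mid in the frame of cookie2 below 0.074 m) or (linear speed of tumbler_d above 0.45 m/s and horizontal distance between tumbler_d_mid and cookie3 below 0.05 m and z of tumbler_d_mid in the frame of cookie3 below 0.074 m) or (linear speed of tumbler_d above 0.45 m/s and horizontal distance between tumbler_d_mid and cookie4 below 0.05 m and z of tumbler_d_mid in the frame of cookie4 below 0.074 m)).
It also fails if it takes over 115 s, if anything falls off the work surface, if the arm or the gripper's body presses on something with over 40 N, if the wrist force passes 120 N, or if a joint passes its speed limit or range.

## Working session

There is one attempt and no reset: what is moved stays moved. The work goes in short steps, Python scripts to look and compute and a tool call to move; the robot and the scene stay as the last step left them, time stands still between calls to the robot, and variables do not carry over. Pictures are saved under pics/ and viewed, and the job is handed in when it is done.

Besides the shell and the picture viewer there is one more tool, called after "Request:" as name([rows], argument=value, ...), one row to a line, values as JSON. carry_out: Moves the arm, as the interface text tells. Its arguments: {"type":"object","properties":{"steps":{"type":"array","items":{"type":"array","items":{"type":"array","items":{"type":"number"}}}},"squeeze":{"type":"number"}},"required":["steps"]}

```bash
ls; mkdir -p pics
cat > h.py <<'E'
import numpy as np, cv2
from rig import r, grab_frame, workorder
def save(n,img): cv2.imwrite(f'pics/{n}.png',cv2.cvtColor(img,cv2.COLOR_RGB2BGR))
E
python3 - <<'E'
from h import *
import pickle
s=r.sense(); print(s)
for n in ['scene','top','wrist']:
    f=grab_frame(n); save(n+'0',f['image']); pickle.dump(f,open(n+'0.pkl','wb'))
    print(n,{k:v for k,v in f.items() if k!='image'})
E
```

```text
pics
{'clock': 0.0, 'qpos': array([ 1.29360243e+00,  3.53653251e-01,  1.63413765e+00, -1.42257271e-05,
        1.15519732e+00, -2.37871316e-03]), 'qvel': array([ 3.15891938e-03, -1.01659387e-04,  1.47778818e-04, -3.29719522e-04,
        1.18666328e-03,  1.05839149e-05]), 'joint_efforts': array([-2.77508334e-03, -6.05245471e+01, -3.42074203e+01, -2.88915935e-04,
        9.01569292e-03, -2.71289440e-05]), 'eef_pos': array([169.53047458, 601.32341066, 403.9568226 ]), 'tcp_rot': array([-3.14019706e+00,  9.68704741e-06,  2.86678323e+00]), 'contact_force': array([ 0.58930975, -0.21931825, -0.66101205]), 'wrist_torque': array([-0.00434399,  0.00770037,  0.0155428 ]), 'opening': 1.0000863477513595}
scene {'intrinsics': array([[506.04086515,   0.        , 319.92872498],
       [  0.        , 506.04086515, 201.95209416],
       [  0.        ,   0.        ,   1.        ]]), 'D': array([-0.04110646,  0.        ,  0.        ,  0.        ,  0.        ]), 'eye': array([1318.09803218,  177.82632525, 1069.99669471]), 'rotation': array([ 0.68779107, -0.00361531,  1.7904025 ])}
top {'intrinsics': array
[... 267 characters left out ...]
6316, 1269.65381312]), 'rotation': array([ 2.09766106e-01,  1.58203511e-04, -1.58320458e+00])}
wrist {'intrinsics': array([[311.62741264,   0.        , 320.08993346],
       [  0.        , 311.62741264, 202.95266633],
       [  0.        ,   0.        ,   1.        ]]), 'D': array([-0.0122924,  0.       ,  0.       ,  0.       ,  0.       ]), 'T_tool_cam': array([[ 8.76417054e-04,  9.61975875e-01,  2.73133021e-01,
         6.94222659e+01],
       [ 9.99999616e-01, -8.35617041e-04, -2.65706732e-04,
        -1.15117580e-01],
       [-2.73688587e-05,  2.73133149e-01, -9.61976238e-01,
         3.10582328e+01],
       [ 0.00000000e+00,  0.00000000e+00,  0.00000000e+00,
         1.00000000e+00]])}
```

View pics/scene0.png

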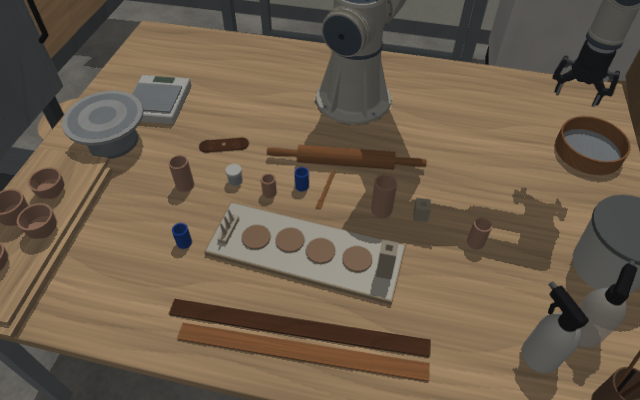

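View pics/top0.png

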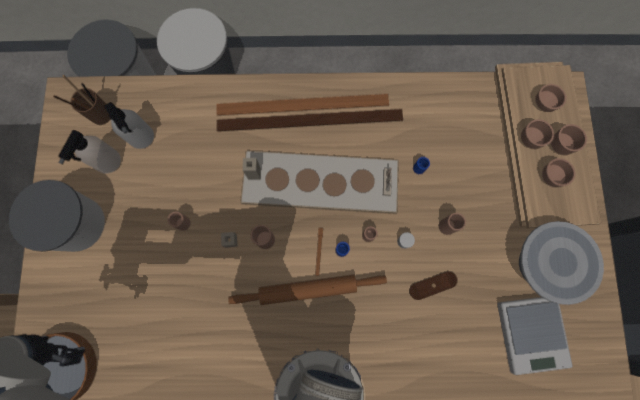

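View pics/wrist0.png

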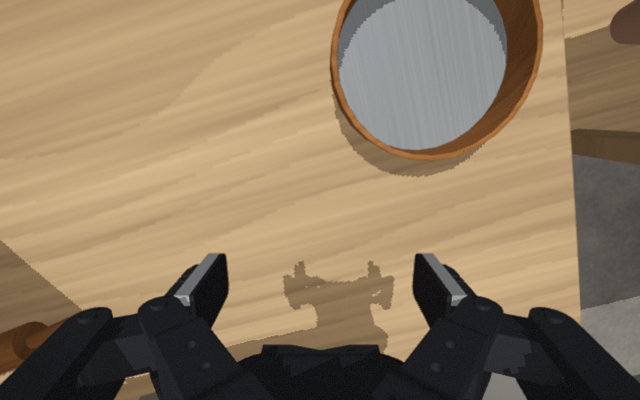

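```bash
cat >> h.py <<'E'
import pickle
from scipy.spatial.transform import Rotation as R
def cam(f,pose=None):
    if 'eye' in f: return np.array(f['eye']),R.from_euler('xyz',f['rotation']).as_matrix()
    p,rot=pose; Rt=R.from_euler('xyz',rot).as_matrix(); T=f['T_tool_cam']
    return Rt@T[:3,3]+p, Rt@T[:3,:3]
def ray(f,uv,pose=None):
    e,Rm=cam(f,pose)
    q=cv2.undistortPoints(np.array([[uv]],float),f['intrinsics'],f['D'])[0,0]
    d=Rm@np.array([q[0],-q[1],-1]); return e,d/np.linalg.norm(d)
def onz(f,uv,z,pose=None):
    e,d=ray(f,uv,pose); return e+d*(z-e[2])/d[2]
def tri(rays):
    A=sum(np.eye(3)-np.outer(d,d) for e,d in rays); b=sum((np.eye(3)-np.outer(d,d))@e for e,d in rays)
    p=np.linalg.solve(A,b); return p,[np.linalg.norm((np.eye(3)-np.outer(d,d))@(p-e)) for e,d in rays]
def proj(f,P,pose=None):
    e,Rm=cam(f,pose); c=(Rm.T@(np.atleast_2d(P)-e).T).T; c=c*[1,-1,-1]
    return cv2.projectPoints(c,np.zeros(3),np.zeros(3),f['intrinsics'],f['D'])[0][:,0]
def crop(img,u0,v0,u1,v1,k,n):
    c=cv2.resize(img[v0:v1,u0:u1],None,fx=k,fy=k,interpolation=cv2.INTER_CUBIC); save(n,c)
E
python3 - <<'E'
from h import *
t=pickle.load(open('top0.pkl','rb'))['image'];s=pickle.load(open('scene0.pkl','rb'))['image']
crop(t,225,130,415,270,4,'t1')
crop(s,150,140,310,260,5,'s1')
crop(s,340,160,500,280,5,'s2')
a=[t[195:245,155:195],t[215:255,243:283],t[215:255,350:390],t[203:243,435:475]]
save('t2',np.hstack([cv2.resize(x[:40],None,fx=5,fy=5,interpolation=cv2.INTER_CUBIC) for x in a]))
E
```

```text
(no output)
```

View pics/t1.png

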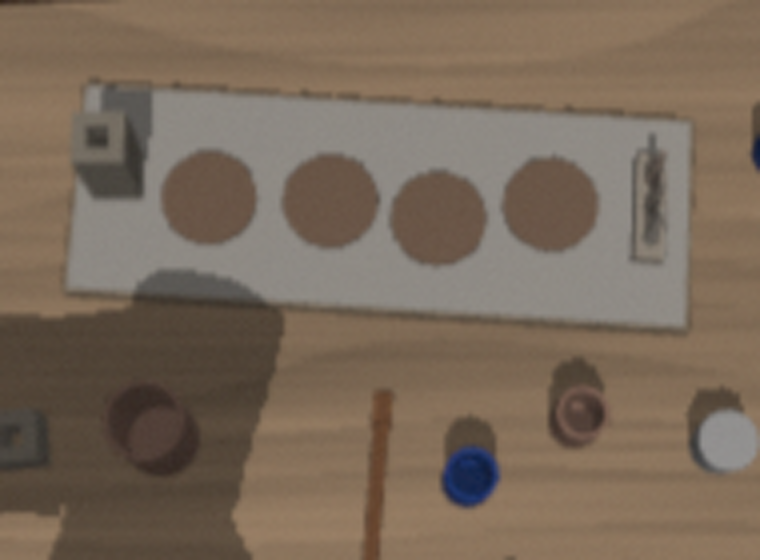

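View pics/s1.png

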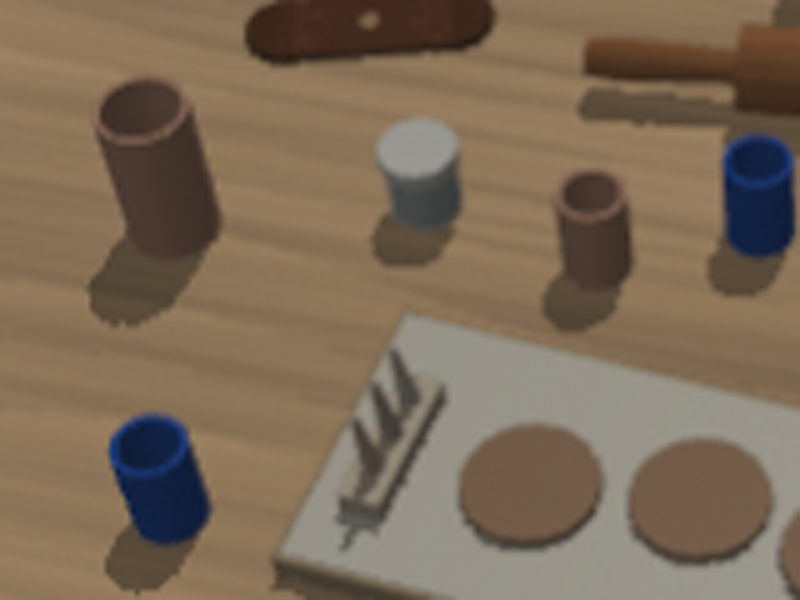

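View pics/s2.png

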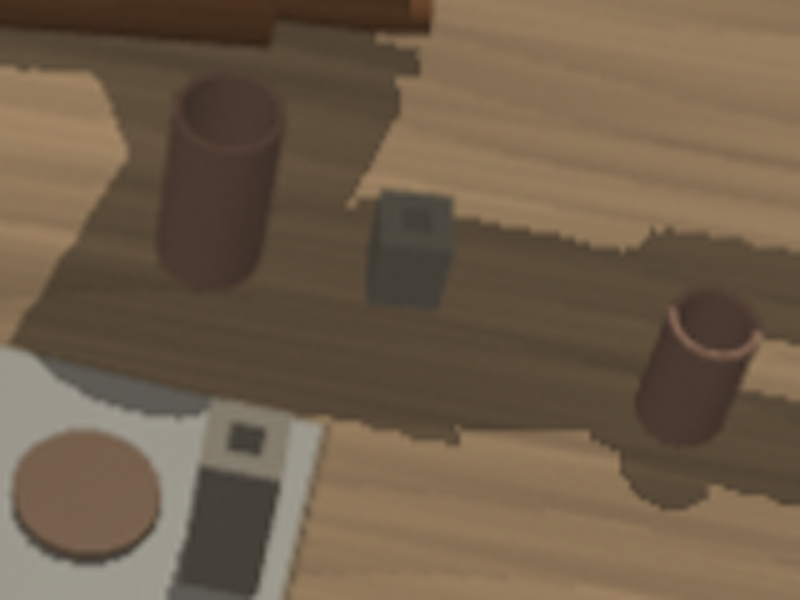

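View pics/t2.png

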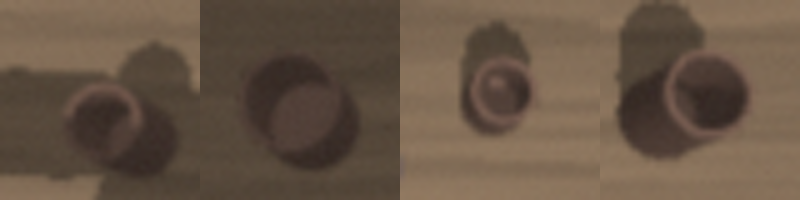

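Run:
```python
from h import *
np.set_printoptions(precision=1,suppress=True)
T=pickle.load(open('top0.pkl','rb'));S=pickle.load(open('scene0.pkl','rb'))
for n,a,b in [('A',(370.5,233.2),(268.2,179.4)),('B',(175.6,218.6),(482.8,224.6)),('C',(456.2,221.6),(178.8,162.2)),('D',(260.6,234.6),(385.8,182.4))]:
    print(n,*tri([ray(T,a),ray(S,b)]))
ck=[(209,197),(330,201),(438,218),(550,204)]
for c in ck:
    uv=np.array(c)/4+[225,130]; p=onz(T,uv,25); print('cookie',p,proj(S,p))
for c in [(84,490,'s2'),(531,480,'s1'),(700,495,'s1')]:
    uv=np.array(c[:2])/5+([150,140] if c[2]=='s1' else [340,160]); print(uv,onz(S,uv,25))
    p=min(ck,key=lambda k:np.linalg.norm(proj(S,onz(T,np.array(k)/4+[225,130],25))[0]-uv))
    print(tri([ray(S,uv),ray(T,np.array(p)/4+[225,130])]))
print('cone',onz(T,(649/4+225,205/4+130),34),'posttop',onz(T,(98/4+225,138/4+130),120))
```

```text
A [ 453.4 -157.2   50.1] [np.float64(2.247139182814984), np.float64(2.2471391828149727)]
B [500.2 409.4  72.7] [np.float64(2.2482080471230668), np.float64(2.2482080471230366)]
C [ 478.1 -398.3   87.8] [np.float64(2.795884057855667), np.float64(2.7958840578557744)]
D [445.8 156.7 107.3] [np.float64(1.7720042448798707), np.float64(1.7720042448799138)]
cookie [627.5 116.8  25. ] [[355.3 255.8]]
cookie [623.1  24.   25. ] [[318.9 247.5]]
cookie [608.6 -58.6  25. ] [[288.3 236.9]]
cookie [ 618.6 -144.8   25. ] [[254.5 233.9]]
[356.8 258. ] [632.9 121.4  25. ]
(array([629. , 119.2,  18.4]), [np.float64(1.8472491653912124), np.float64(1.8472491653912493)])
[256.2 236. ] [ 623.9 -138.7   25. ]
(array([ 619.8, -143.1,   18.5]), [np.float64(2.4557495599710135), np.float64(2.4557495599709465)])
[290. 239.] [613.9 -52.8  25. ]
(array([609.8, -56.6,  18.5]), [np.float64(2.3730829137810296), np.float64(2.3730829137809883)])
cone [ 614.6 -219.1   34. ] posttop [646.4 188.  120. ]
```

```bash
cat >> h.py <<'E'
def mv(x,y,z,yaw=None,s=None):
    s=s or r.sense(); Rt=R.from_euler('xyz',s['tcp_rot']).as_matrix()
    d=Rt.T@(np.array([x,y,z])-s['eef_pos'])/1000
    sp=0
    if yaw is not None:
        sp=np.degrees(s['tcp_rot'][2]-yaw); sp=(sp+180)%360-180
    print('shift',np.round(d,4),'spin',round(sp,2),'len',round(float(np.linalg.norm(d)),3),'clk',round(s['clock'],2))
E
python3 - <<'E'
from h import *
mv(500,230,430,1.60)
E
```

```text
shift [-0.4188 -0.2678 -0.0256] spin 72.58 len 0.498 clk 0.15
```

Request:
carry_out([
  [[100,-0.0419,-0.0268,-0.0026,8],[100,-0.0838,-0.0536,-0.005,16],[100,-0.1256,-0.0803,-0.0077,24],[100,-0.1675,-0.1071,-0.0102,32],[100,-0.2094,-0.134,-0.0128,40],[100,-0.2513,-0.1607,-0.0154,48],[100,-0.2932,-0.1875,-0.018,56],[100,-0.335,-0.2142,-0.0205,64]],
], squeeze=40)

```text
clock: 0.95
eef_pos: [434.8, 302.6, 425.0]
tcp_rot: [-3.141, 0.001, 1.744]
contact_force: [-0.3, 0.6, -0.0]
opening: 1.002
```

Run:
```python
from h import *
print(r.sense())
mv(500,230,430,1.60)
```

```text
{'clock': 0.95, 'qpos': array([ 6.05318961e-01,  1.84578299e-01,  1.81372841e+00, -6.80014770e-04,
        1.14402144e+00,  4.32299098e-01]), 'qvel': array([-0.9356075 ,  0.04205183, -0.11253024,  0.00160766,  0.06387829,
        0.45549022]), 'joint_efforts': array([  7.18303218, -49.90051389, -31.86023712,  -0.05391775,
         0.24470346,  -0.76673185]), 'eef_pos': array([434.78846729, 302.55891777, 424.97512558]), 'tcp_rot': array([-3.14118400e+00,  8.70064297e-04,  1.74409808e+00]), 'contact_force': array([-0.33961392,  0.62514309, -0.02684188]), 'wrist_torque': array([-0.00878669, -0.03000217,  0.01360272]), 'opening': 1.002132626562858}
shift [-0.0827  0.0517 -0.005 ] spin 8.26 len 0.098 clk 0.95
```

Request:
carry_out([
  [[100,-0.041,0.026,-0.0025,4],[100,-0.083,0.052,-0.005,8],[100,-0.083,0.052,-0.005,8],[100,-0.083,0.052,-0.005,8]],
])

```text
clock: 1.35
eef_pos: [500.9, 228.7, 429.7]
tcp_rot: [-3.141, 0.001, 1.602]
contact_force: [-0.6, 0.5, 0.3]
opening: 0.997
```

```bash
cat >> h.py <<'E'
def look(n):
    s=r.sense(); f=grab_frame('wrist'); f['pose']=(s['eef_pos'],s['tcp_rot']); pickle.dump(f,open(n+'.pkl','wb')); save(n,f['image'])
    print(n,np.round(s['eef_pos'],1),np.round(s['tcp_rot'],3),'v',np.abs(s['qvel']).max().round(3),s['clock']); return f
E
python3 - <<'E'
from h import *
look('w1'); mv(500,-170,430,1.60)
E
```

```text
w1 [500.9 228.7 429.7] [-3.141e+00  1.000e-03  1.602e+00] v 0.044 1.35
shift [-3.993e-01 -1.340e-02  1.000e-04] spin 0.22 len 0.4 clk 1.4
```

View pics/w1.png

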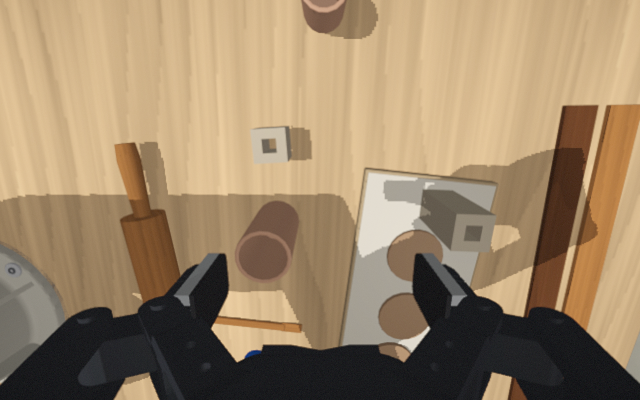

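Request:
carry_out([
  [[100,-0.035,0.02,0,0],[100,-0.07,0.04,0,0],[100,-0.1,0.055,0,0],[100,-0.1,0.055,0,0],[100,-0.1,0.055,0,0]],
])

```text
clock: 1.9
eef_pos: [558.0, 132.2, 429.4]
tcp_rot: [-3.14, 0.0, 1.604]
contact_force: [0.8, 0.2, 0.4]
opening: 1.0
```

Run:
```python
from h import *
look('w2'); mv(560,-50,430,1.60)
```

```text
w2 [558.  132.2 429.4] [-3.14   0.     1.604] v 0.022 1.9
shift [-0.1826 -0.004  -0.0004] spin 0.29 len 0.183 clk 1.95
```

Request:
carry_out([
  [[100,-0.045,0,0,0],[100,-0.09,0,0,0],[100,-0.135,0,0,0],[100,-0.18,0,0,0],[100,-0.18,0,0,0],[100,-0.18,0,0,0]],
])

```text
clock: 2.55
eef_pos: [563.6, -46.5, 429.6]
tcp_rot: [-3.139, -0.0, 1.605]
contact_force: [0.4, 0.0, 0.2]
opening: 1.0
```

Run:
```python
from h import *
look('w3'); mv(500,-200,430,1.60)
```

```text
w3 [563.6 -46.5 429.6] [-3.139 -0.     1.605] v 0.031 2.55
shift [-0.1518 -0.069  -0.0004] spin 0.33 len 0.167 clk 2.6
```

View pics/w2.png

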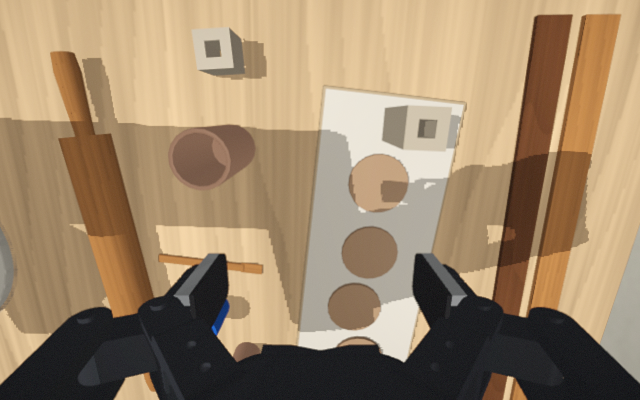

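View pics/w3.png

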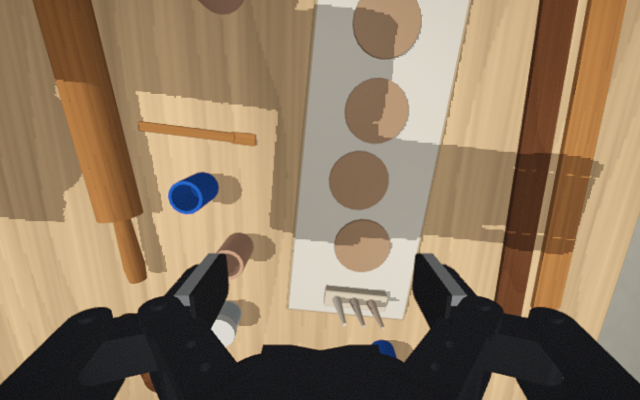

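Request:
carry_out([
  [[100,-0.04,-0.02,0,0],[100,-0.08,-0.04,0,0],[100,-0.12,-0.06,0,0],[100,-0.152,-0.075,0,0],[100,-0.152,-0.075,0,0],[100,-0.152,-0.075,0,0]],
])

```text
clock: 3.2
eef_pos: [494.3, -199.3, 429.7]
tcp_rot: [-3.14, -0.001, 1.606]
contact_force: [0.4, -0.1, -0.5]
opening: 0.997
```

Run:
```python
from h import *
look('w4')
# enlarged crops of w2,w3
w2=pickle.load(open('w2.pkl','rb'))['image'];w3=pickle.load(open('w3.pkl','rb'))['image']
crop(w2,320,140,430,345,3.,'w2c'); crop(w3,320,0,430,280,2.1,'w3c')
```

```text
w4 [ 494.3 -199.3  429.7] [-3.140e+00 -1.000e-03  1.606e+00] v 0.022 3.2
```

View pics/w4.png

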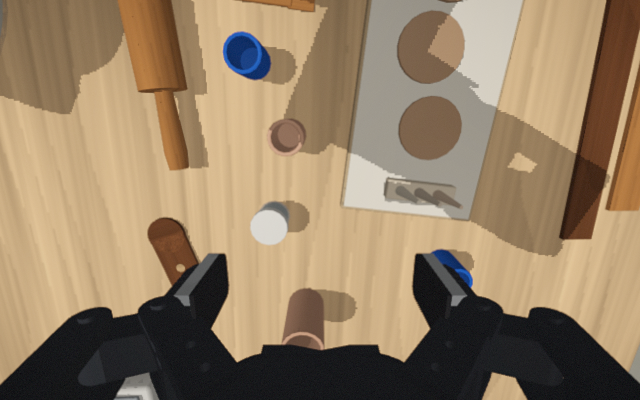

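View pics/w3c.png

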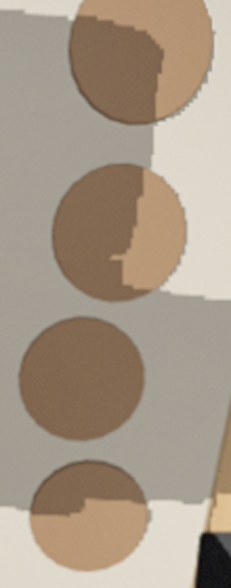

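View pics/w2c.png

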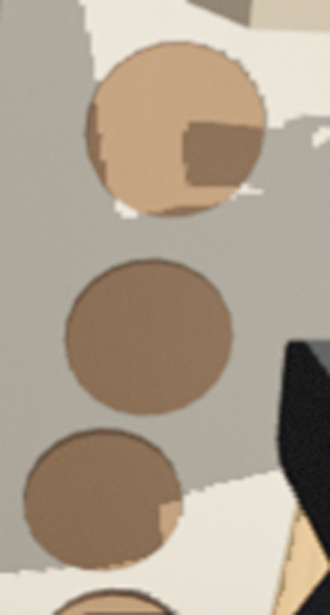

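Run:
```python
from h import *
np.set_printoptions(precision=1,suppress=True)
W={i:pickle.load(open(f'w{i}.pkl','rb')) for i in (1,2,3,4)}
T=pickle.load(open('top0.pkl','rb'))
def t(n,*l): 
    p=tri([ray(W[i],uv,W[i]['pose']) for i,uv in l]); print(n,p[0],np.array(p[1]))
t('c1',(2,(379,182.7)),(3,(388,23)))
t('c2',(2,(369.7,252)),(3,(377.1,110.5)))
t('c3',(2,(354.3,306)),(3,(359,180.5)),(4,(431,47)))
t('c4',(3,(362.4,245.7)),(4,(430,128)))
t('D',(1,(264,258)),(2,(199,158.5)))
print([onz(W[i],uv,25,W[i]['pose']) for i,uv in ((2,(379,182.7)),(2,(369.7,252)),(3,(377.1,110.5)),(2,(354.3,306)),(3,(359,180.5)),(4,(431,47)),(3,(362.4,245.7)),(4,(430,128)))])
print('A',onz(W[4],(287,137),60,W[4]['pose']),onz(T,(370.5,233.2),60),'C',onz(W[4],(303,345),96,W[4]['pose']),'D',onz(W[2],(199,158.5),114,W[2]['pose']))
mv(453,-100,430,1.60)
```

```text
c1 [630.9 121.9  17.9] [0.2 0.2]
c2 [625.9  29.5  21.9] [0.2 0.2]
c3 [610.9 -53.4  21.3] [0.3 0.5 0.3]
c4 [ 621.  -140.3   21.7] [0.2 0.2]
D [447.2 159.5 118. ] [0.1 0.1]
[array([629.4, 123.4,  25. ]), array([625.2,  31. ,  25. ]), array([625.6,  29.5,  25. ]), array([610.4, -50.6,  25. ]), array([610.3, -53.2,  25. ]), array([609.7, -53.9,  25. ]), array([ 620.7, -139. ,   25. ]), array([ 619.7, -140.1,   25. ])]
A [ 456.5 -154.1   60. ] [ 452.5 -158.1   60. ] C [ 480.5 -388.    96. ] D [445.5 158.9 114. ]
shift [ 0.1 -0.  -0. ] spin 0.41 len 0.107 clk 3.25
```

Run:
```python
from h import *
mv(456,-154,310,1.57)
```

```text
shift [ 0.0461 -0.0367  0.1198] spin 2.13 len 0.134 clk 3.25
```

Request:
carry_out([
  [[100,0.015,-0.012,0.04,0],[100,0.031,-0.025,0.08,1],[100,0.046,-0.037,0.12,2],[100,0.046,-0.037,0.12,2],[100,0.046,-0.037,0.12,2]],
])

```text
clock: 3.75
eef_pos: [456.6, -153.1, 310.3]
tcp_rot: [-3.139, -0.001, 1.575]
contact_force: [0.0, -0.9, -0.2]
opening: 0.999
```

Run:
```python
from h import *
f=look('w5');crop(f['image'],220,120,420,320,3,'w5c')
```

```text
w5 [ 456.6 -153.1  310.3] [-3.139e+00 -1.000e-03  1.575e+00] v 0.052 3.75
```

View pics/w5c.png

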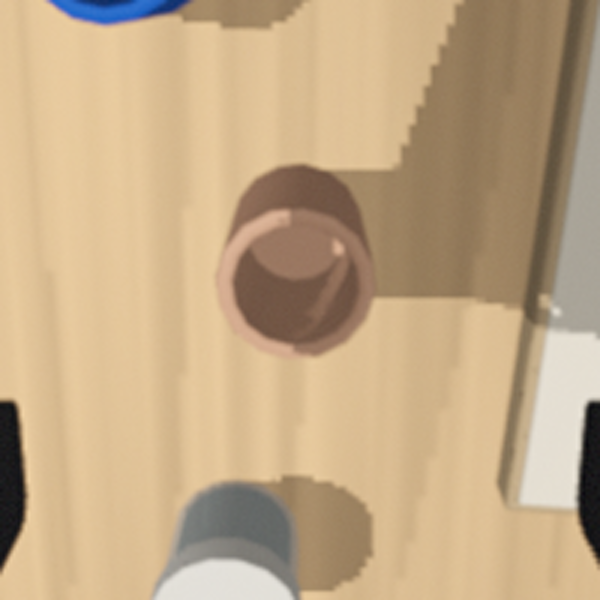

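Run:
```python
from h import *
np.set_printoptions(precision=1,suppress=True)
W={i:pickle.load(open(f'w{i}.pkl','rb')) for i in (4,5)}
print(tri([ray(W[4],(287,137),W[4]['pose']),ray(W[5],(318.7,213.7),W[5]['pose'])]),onz(W[5],(318.7,213.7),60,W[5]['pose']))
mv(455.5,-154,195,1.57)
```

```text
(array([ 455.5, -154.6,   57.6]), [np.float64(0.7384223522259443), np.float64(0.7384223522258428)]) [ 454.9 -154.1   60. ]
shift [-0.  -0.   0.1] spin 0.26 len 0.116 clk 3.8
```

Request:
carry_out([
  [[100,-0.001,-0.001,0.04,0],[100,-0.001,-0.001,0.08,0],[100,-0.001,-0.001,0.105,0],[100,-0.001,-0.001,0.115,0],[100,-0.001,-0.001,0.115,0],[40,-0.001,-0.001,0.115,0],[20,-0.001,-0.001,0.115,0],[0,-0.001,-0.001,0.115,0]],
], squeeze=40)

```text
clock: 4.6
eef_pos: [457.0, -155.0, 197.6]
tcp_rot: [3.139, 0.001, 1.574]
contact_force: [-1.0, 0.3, 2.3]
opening: 0.517
```

Run:
```python
from h import *
s=r.sense();print(s['opening'],s['contact_force'],s['eef_pos'],s['wrist_torque'])
```

```text
0.5173320291872775 [-0.97572875  0.33840416  2.33371407] [ 457.02969399 -155.03408119  197.60888218] [ 0.04939839  0.26494724 -0.01775847]
```

Request:
carry_out([
  [[0,0,0,0,0],[0,0,0,0,0],[0,0,0,0,0],[0,0,0,0,0],[0,0,0,-0.01,0],[0,0,0,-0.03,0]],
])

```text
clock: 5.2
eef_pos: [456.3, -154.8, 227.2]
tcp_rot: [-3.141, -0.0, 1.575]
contact_force: [-0.4, 0.0, -1.0]
opening: 0.46
```

Run:
```python
from h import *
s=r.sense();print(s['opening'],s['contact_force'],s['eef_pos'],s['tcp_rot'])
f=look('w6'); mv(620,-140,s['eef_pos'][2]+60,1.60)
```

```text
0.460038106807567 [-0.41576606  0.00743664 -0.96569525] [ 456.29281849 -154.76194224  227.19185316] [-3.14111464e+00 -3.49041901e-04  1.57450090e+00]
w6 [ 456.3 -154.8  227.2] [-3.141 -0.     1.575] v 0.474 5.2
shift [ 0.0145  0.1628 -0.0562] spin -1.46 len 0.173 clk 5.25
```

View pics/w6.png

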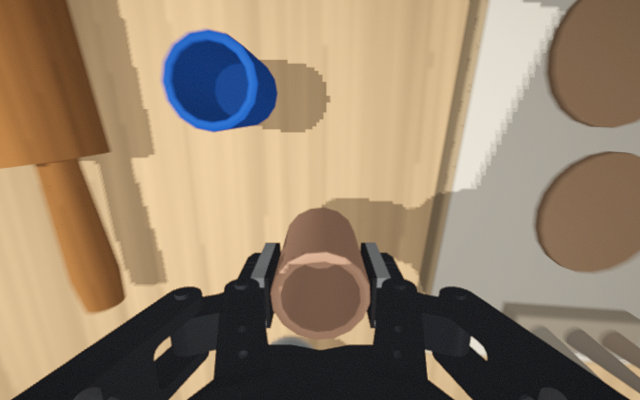

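Run:
```python
from h import *
f=pickle.load(open('w6.pkl','rb')); print(onz(f,(319.5,292.5),f['pose'][0][2]-136.5,f['pose']))
mv(620,-140,300,1.60)
```

```text
[ 455.86726293 -151.14438661   90.69185316]
shift [ 0.0145  0.1628 -0.069 ] spin -1.46 len 0.177 clk 5.25
```

Request:
carry_out([
  [[0,0,0,-0.035,0],[0,0.003,0.035,-0.069,0],[0,0.006,0.075,-0.069,0],[0,0.01,0.115,-0.069,0],[0,0.0135,0.15,-0.069,-1.5],[0,0.0135,0.163,-0.069,-1.5],[0,0.0135,0.163,-0.069,-1.5],[0,0.0135,0.163,-0.069,-1.5]],
])

```text
clock: 6.05
eef_pos: [619.1, -141.0, 299.5]
tcp_rot: [3.14, 0.001, 1.6]
contact_force: [-0.4, 0.8, -1.0]
opening: 0.455
```

Run:
```python
from h import *
f=look('w7'); mv(620,-140.5,230,1.60); print(r.sense()['opening'])
```

```text
w7 [ 619.1 -141.   299.5] [3.14e+00 1.00e-03 1.60e+00] v 0.02 6.05
shift [0.0006 0.0011 0.0696] spin 0.01 len 0.07 clk 6.1
0.45657997847005694
```

View pics/w7.png

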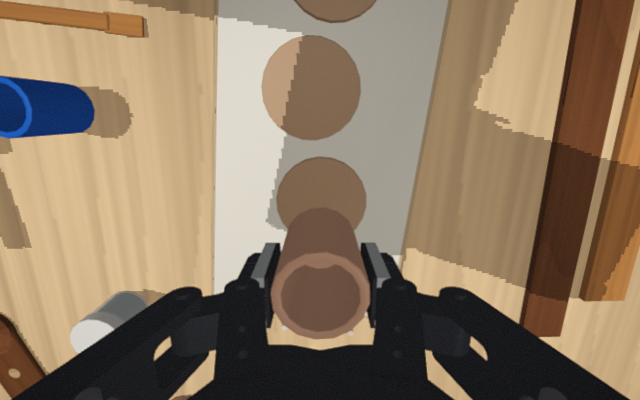

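Request:
carry_out([
  [[0,0.001,0.001,0.02,0],[0,0.001,0.001,0.04,0],[0,0.001,0.001,0.06,0],[0,0.001,0.001,0.068,0],[0,0.001,0.001,0.07,0],[0,0.001,0.001,0.07,0]],
])

```text
clock: 6.7
eef_pos: [619.6, -140.3, 230.1]
tcp_rot: [3.14, 0.001, 1.6]
contact_force: [-0.3, -0.0, 0.2]
opening: 0.455
```

Request:
carry_out([
  [[0,0,0,0.002,0],[0,0,0,0.004,0],[0,0,0,0.006,0],[0,0,0,0.006,0]],
])

```text
clock: 7.1
eef_pos: [619.6, -140.2, 224.0]
tcp_rot: [3.14, 0.001, 1.6]
contact_force: [0.1, 0.6, 0.3]
opening: 0.452
```

Request:
carry_out([
  [[0,0,0,0.001,0],[0,0,0,0.002,0],[0,0,0,0.002,0]],
])

```text
clock: 7.4
eef_pos: [619.7, -140.3, 222.9]
tcp_rot: [3.14, 0.001, 1.6]
contact_force: [-3.5, 0.1, 8.4]
opening: 0.458
```

Request:
carry_out([
  [[50,0,0,0,0],[60,0,0,0,0],[80,0,0,0,0],[100,0,0,0,0],[100,0,0,0,0],[100,0,0,0,0],[100,0,0,-0.005,0],[100,0,0,-0.01,0]],
])

```text
clock: 8.2
eef_pos: [619.7, -140.3, 233.1]
tcp_rot: [3.14, 0.001, 1.6]
contact_force: [0.2, -0.2, -0.0]
opening: 1.001
```

Request:
carry_out([
  [[100,0,0,-0.02,0],[100,0,0,-0.05,0],[100,0,0,-0.08,0],[100,0,0,-0.12,0],[100,0,0,-0.16,0],[100,0,0,-0.19,0],[100,0,0,-0.19,0],[100,0,0,-0.19,0]],
])

```text
clock: 9.0
eef_pos: [619.2, -140.1, 424.1]
tcp_rot: [3.138, 0.001, 1.6]
contact_force: [0.2, 0.0, -0.8]
opening: 1.0
```

Run:
```python
from h import *
f=look('w8'); crop(f['image'],230,100,410,260,4,'w8c')
mv(440,60,425,1.57)
```

```text
w8 [ 619.2 -140.1  424.1] [3.138e+00 1.000e-03 1.600e+00] v 0.031 9.0
shift [ 0.2051 -0.173  -0.0026] spin 1.72 len 0.268 clk 9.05
```

View pics/w8c.png

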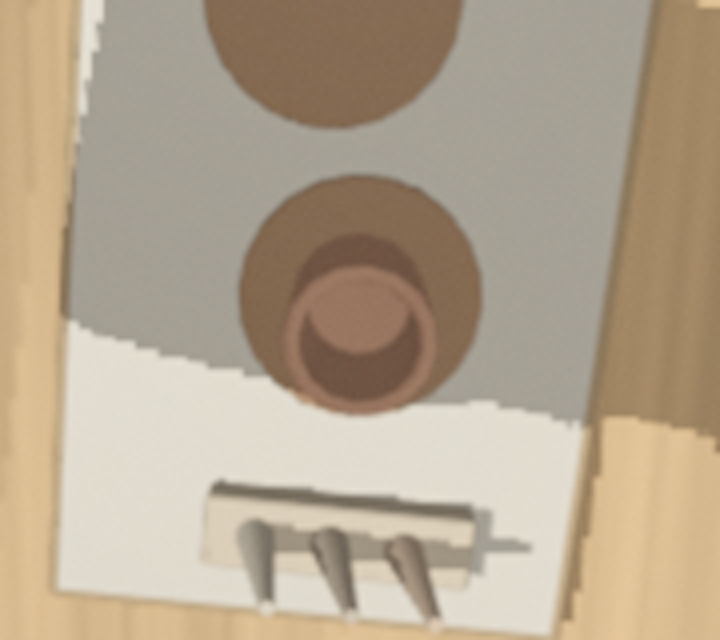

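Run:
```python
from h import *
f=pickle.load(open('w8.pkl','rb'));P=f['pose']
for uv,z in (((361,296),25),((361,340),85)):
    print(onz(f,np.array(uv)/4+[230,100],z,P).round(1))
mv(500,330,425,1.57)
```

```text
[ 620.7 -139.9   25. ]
[ 620.4 -139.9   85. ]
shift [ 0.4733 -0.1052 -0.0027] spin 1.72 len 0.485 clk 9.05
```

Request:
carry_out([
  [[100,0.045,-0.01,0,0],[100,0.09,-0.02,0,0],[100,0.135,-0.03,0,0],[100,0.18,-0.04,0,0],[100,0.225,-0.05,0,0],[100,0.27,-0.06,0,0],[100,0.315,-0.07,0,1],[100,0.36,-0.08,0,1.7]],
])

```text
clock: 9.85
eef_pos: [527.3, 219.1, 420.8]
tcp_rot: [-3.14, 0.002, 1.57]
contact_force: [0.7, -0.4, 0.1]
opening: 0.999
```

Run:
```python
from h import *
mv(500,408,330,1.57)
```

```text
shift [ 0.1891 -0.0274  0.0905] spin -0.02 len 0.211 clk 9.85
```

Request:
carry_out([
  [[100,0.04,-0.006,0.01,0],[100,0.085,-0.012,0.03,0],[100,0.125,-0.019,0.06,0],[100,0.165,-0.024,0.09,0],[100,0.189,-0.027,0.09,0],[100,0.189,-0.027,0.09,0],[100,0.189,-0.027,0.09,0]],
])

```text
clock: 10.55
eef_pos: [499.9, 407.8, 328.9]
tcp_rot: [-3.138, 0.004, 1.571]
contact_force: [-0.9, -1.3, 0.7]
opening: 1.0
```

Run:
```python
from h import *
f=look('w9');crop(f['image'],220,120,420,320,3,'w9c')
```

```text
w9 [499.9 407.8 328.9] [-3.138  0.004  1.571] v 0.027 10.55
```

View pics/w9c.png

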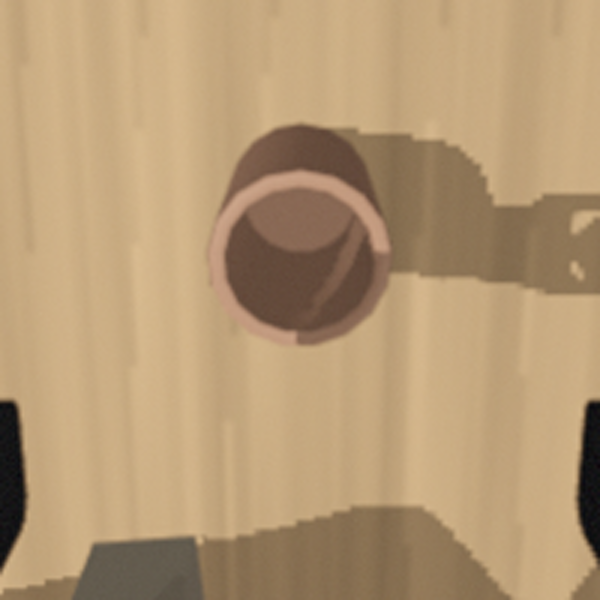

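Run:
```python
from h import *
f=pickle.load(open('w9.pkl','rb'));P=f['pose']
p=onz(f,np.array((299,258))/3+[220,120],78,P);print(p.round(1))
mv(p[0],p[1],212,1.57)
```

```text
[498.6 411.3  78. ]
shift [ 0.0045 -0.0013  0.1175] spin -0.01 len 0.118 clk 10.6
```

Request:
carry_out([
  [[100,0.002,-0.001,0.03,0],[100,0.0035,-0.001,0.055,0],[100,0.0035,-0.001,0.055,0],[100,0.0035,-0.001,0.055,0]],
])

```text
clock: 11.0
eef_pos: [499.5, 409.6, 275.0]
tcp_rot: [-3.139, 0.004, 1.569]
contact_force: [-0.0, 0.3, -0.0]
opening: 1.003
```

Run:
```python
from h import *
f=look('w10');crop(f['image'],220,120,420,320,3,'w10c')
mv(498.6,411.3,212,1.57)
```

```text
w10 [499.5 409.6 275. ] [-3.139  0.004  1.569] v 0.025 11.0
shift [ 0.0014 -0.001   0.0638] spin -0.06 len 0.064 clk 11.05
```

View pics/w10c.png

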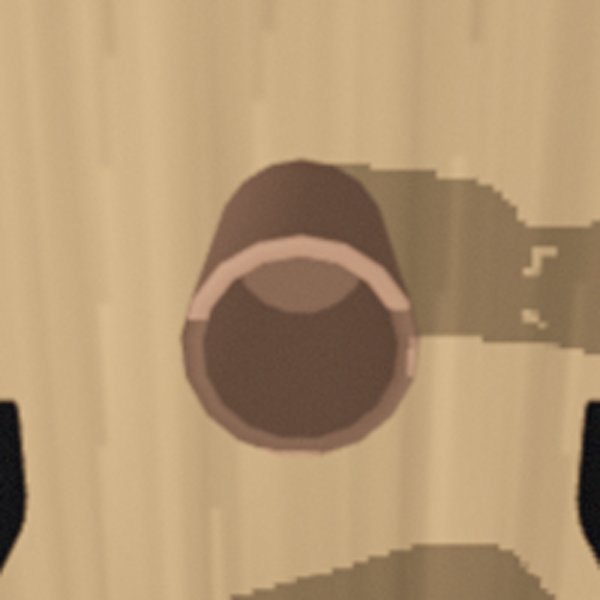

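Run:
```python
from h import *
a=pickle.load(open('w9.pkl','rb'));b=pickle.load(open('w10.pkl','rb'))
u=np.array((299,258))/3+[220,120];v=np.array((299,343))/3+[220,120]
print(tri([ray(a,u,a['pose']),ray(b,v,b['pose'])]), onz(b,v,78,b['pose']))
```

```text
(array([498.51613328, 408.21056235,  67.68520089]), [np.float64(0.01785512130136719), np.float64(0.01785512130129606)]) [498.54951682 412.33998276  78.        ]
```

Request:
carry_out([
  [[100,0.0015,-0.001,0.03,0],[100,0.0015,-0.001,0.055,0],[100,0.0015,-0.001,0.063,0],[100,0.0015,-0.001,0.063,0],[50,0.0015,-0.001,0.063,0],[30,0.0015,-0.001,0.063,0],[0,0.0015,-0.001,0.063,0],[0,0.0015,-0.001,0.063,0]],
])

```text
clock: 11.85
eef_pos: [499.0, 411.7, 214.2]
tcp_rot: [-3.141, 0.001, 1.569]
contact_force: [-1.0, 0.5, 4.7]
opening: 0.519
```

Request:
carry_out([
  [[0,0,0,0,0],[0,0,0,0,0],[0,0,0,0,0]],
])

```text
clock: 12.15
eef_pos: [499.0, 411.7, 214.3]
tcp_rot: [-3.142, 0.001, 1.569]
contact_force: [0.3, 0.0, -0.1]
opening: 0.517
```

Request:
carry_out([
  [[0,0,0,-0.01,0],[0,0,0,-0.04,0],[0,0,0,-0.08,0],[0,0,0,-0.12,0],[0,0,0,-0.12,0],[0,0,0,-0.12,0]],
])

```text
clock: 12.75
eef_pos: [499.1, 412.0, 335.9]
tcp_rot: [3.14, -0.0, 1.569]
contact_force: [0.1, -0.1, -1.2]
opening: 0.517
```

Run:
```python
from h import *
f=look('w11');mv(610.3,-54,330,1.60)
```

```text
w11 [499.1 412.  335.9] [ 3.14  -0.     1.569] v 0.037 12.75
shift [-0.4654  0.1124  0.005 ] spin -1.77 len 0.479 clk 12.8
```

View pics/w11.png

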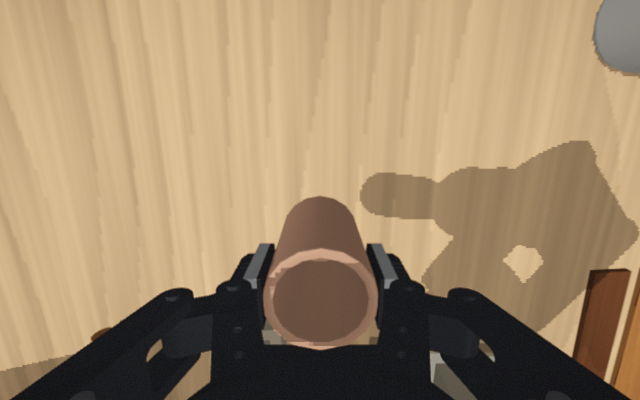

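Request:
carry_out([
  [[0,-0.03,0.007,0,0],[0,-0.07,0.017,0,0],[0,-0.115,0.028,0,0],[0,-0.16,0.039,0,0],[0,-0.205,0.05,0,0],[0,-0.25,0.06,0,0],[0,-0.295,0.071,0,-1],[0,-0.34,0.082,0,-1.8]],
])

```text
clock: 13.6
eef_pos: [579.6, 69.5, 333.0]
tcp_rot: [-3.138, 0.002, 1.601]
contact_force: [-0.4, 0.1, -0.8]
opening: 0.52
```

Run:
```python
from h import *
mv(610.3,-53.5,325,1.60)
```

```text
shift [-0.1239  0.027   0.0082] spin 0.07 len 0.127 clk 13.6
```

Request:
carry_out([
  [[0,-0.035,0.007,0,0],[0,-0.075,0.016,0,0],[0,-0.105,0.023,0,0],[0,-0.124,0.027,0,0],[0,-0.124,0.027,0,0],[0,-0.124,0.027,0,0],[0,-0.124,0.027,0,0]],
])

```text
clock: 14.3
eef_pos: [609.8, -52.8, 332.3]
tcp_rot: [-3.136, 0.001, 1.602]
contact_force: [-0.3, -0.0, -0.9]
opening: 0.521
```

Run:
```python
from h import *
look('w12');mv(610.3,-53.5,246,1.60)
```

```text
w12 [609.8 -52.8 332.3] [-3.136e+00  1.000e-03  1.602e+00] v 0.008 14.3
shift [-0.0008  0.0008  0.0865] spin 0.12 len 0.087 clk 14.35
```

View pics/w12.png

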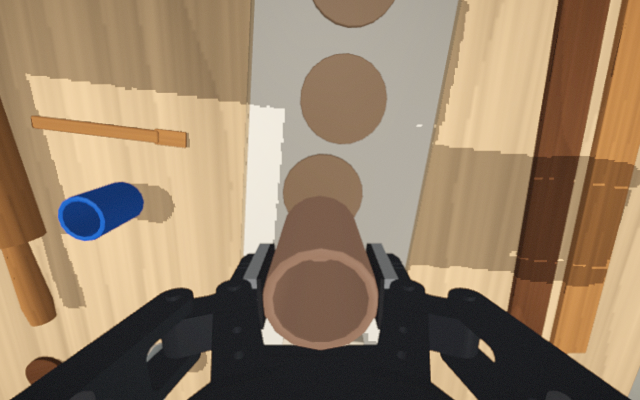

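Request:
carry_out([
  [[0,-0.001,0.001,0.02,0],[0,-0.001,0.001,0.045,0],[0,-0.001,0.001,0.068,0],[0,-0.001,0.001,0.08,0],[0,-0.001,0.001,0.086,0],[0,-0.001,0.001,0.086,0],[0,-0.001,0.001,0.086,0]],
])

```text
clock: 15.05
eef_pos: [611.0, -53.6, 247.4]
tcp_rot: [-3.138, 0.002, 1.602]
contact_force: [0.7, -0.3, -0.7]
opening: 0.517
```

Request:
carry_out([
  [[0,0,0,0.002,0],[0,0,0,0.004,0],[0,0,0,0.005,0],[0,0,0,0.005,0]],
])

```text
clock: 15.45
eef_pos: [610.9, -53.6, 242.4]
tcp_rot: [-3.138, 0.002, 1.602]
contact_force: [0.1, -0.3, -1.1]
opening: 0.516
```

Request:
carry_out([
  [[0,0,0,0.001,0],[0,0,0,0.002,0],[0,0,0,0.002,0]],
])

```text
clock: 15.75
eef_pos: [610.8, -53.6, 240.2]
tcp_rot: [-3.138, 0.001, 1.602]
contact_force: [-0.2, 0.3, -1.0]
opening: 0.519
```

Request:
carry_out([
  [[0,0,0,0.001,0],[0,0,0,0.002,0],[0,0,0,0.002,0]],
])

```text
clock: 16.05
eef_pos: [610.9, -53.6, 239.3]
tcp_rot: [-3.138, 0.002, 1.602]
contact_force: [-3.5, 0.9, 10.1]
opening: 0.522
```

Contact. Release and rise.

Request:
carry_out([
  [[60,0,0,0,0],[70,0,0,0,0],[85,0,0,0,0],[100,0,0,0,0],[100,0,0,0,0],[100,0,0,0,0],[100,0,0,-0.005,0],[100,0,0,-0.015,0]],
])

```text
clock: 16.85
eef_pos: [610.6, -53.6, 254.1]
tcp_rot: [-3.137, 0.001, 1.602]
contact_force: [-0.2, -0.6, -0.8]
opening: 1.0
```

Request:
carry_out([
  [[100,0,0,-0.02,0],[100,0,0,-0.05,0],[100,0,0,-0.09,0],[100,0,0,-0.13,0],[100,0,0,-0.17,0],[100,0,0,-0.17,0],[100,0,0,-0.17,0]],
])

```text
clock: 17.55
eef_pos: [611.5, -53.3, 426.0]
tcp_rot: [-3.14, 0.002, 1.602]
contact_force: [-1.3, -0.8, -0.2]
opening: 0.994
```

Run:
```python
from h import *
f=look('w13'); crop(f['image'],220,80,420,320,2.5,'w13c')
mv(480,-390,425,1.57)
```

```text
w13 [611.5 -53.3 426. ] [-3.140e+00  2.000e-03  1.602e+00] v 0.039 17.55
shift [-0.3324 -0.1416  0.0006] spin 1.85 len 0.361 clk 17.6
```

View pics/w13c.png

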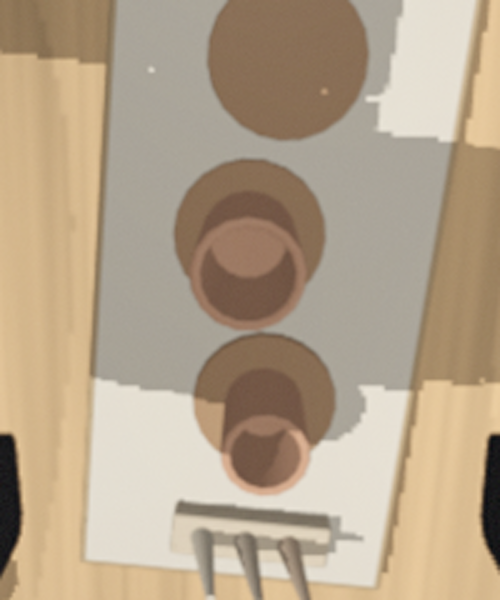

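Run:
```python
from h import *
f=pickle.load(open('w13.pkl','rb'));P=f['pose']
for uv,z in (((250,232),25),((248.5,272),103)):
    print(onz(f,np.array(uv)/2.5+[220,80],z,P).round(1))
```

```text
[610.4 -52.3  25. ]
[610.  -53.5 103. ]
```

Request:
carry_out([
  [[100,-0.042,-0.018,0,0],[100,-0.084,-0.036,0,0],[100,-0.126,-0.054,0,0],[100,-0.168,-0.072,0,0],[100,-0.21,-0.089,0,0],[100,-0.252,-0.107,0,1],[100,-0.294,-0.125,0,1.8],[100,-0.332,-0.1416,0,1.8]],
])

```text
clock: 18.4
eef_pos: [478.6, -391.2, 423.9]
tcp_rot: [-3.135, -0.0, 1.57]
contact_force: [1.0, -0.0, 0.0]
opening: 1.002
```

Run:
```python
from h import *
mv(480,-392,350,1.57)
```

```text
shift [-0.0008  0.0019  0.0739] spin -0.0 len 0.074 clk 18.4
```

Run:
```python
from h import *
f=look('w14');crop(f['image'],220,100,420,300,3,'w14c')
```

```text
w14 [ 478.6 -391.2  423.9] [-3.135 -0.     1.57 ] v 0.65 18.4
```

Request:
carry_out([
  [[100,0,0.001,0.035,0],[100,0,0.001,0.07,0],[100,0,0.001,0.074,0],[100,0,0.001,0.074,0]],
])

```text
clock: 18.85
eef_pos: [476.9, -395.4, 348.5]
tcp_rot: [-3.131, 0.001, 1.569]
contact_force: [-0.8, -0.5, -0.0]
opening: 1.0
```

Run:
```python
from h import *
f=look('w15');crop(f['image'],220,120,420,320,3,'w15c')
```

```text
w15 [ 476.9 -395.4  348.5] [-3.131e+00  1.000e-03  1.569e+00] v 0.044 18.85
```

View pics/w14c.png

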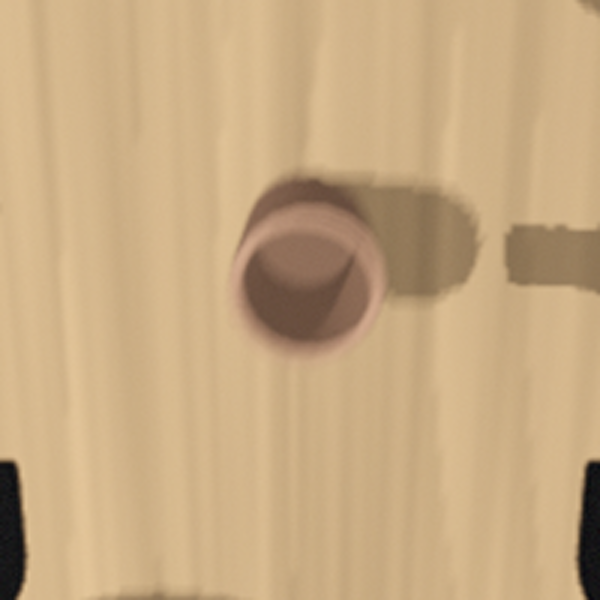

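View pics/w15c.png

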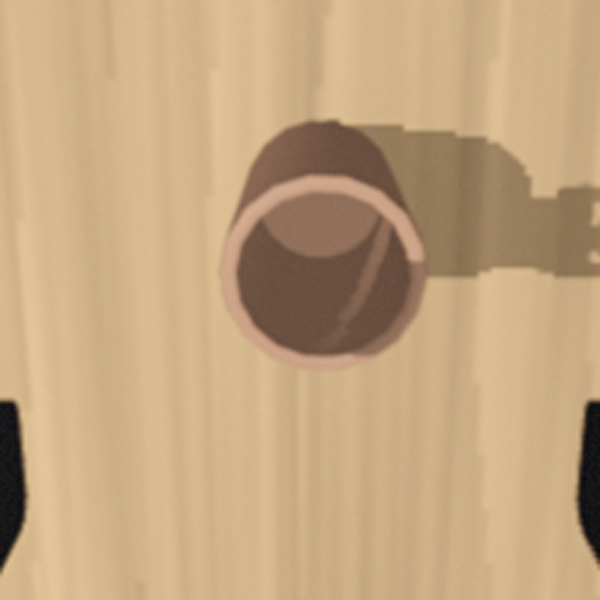

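Run:
```python
from h import *
f=pickle.load(open('w15.pkl','rb'));P=f['pose']
p=onz(f,np.array((322,272))/3+[220,120],96,P);print(p.round(1))
g=pickle.load(open('w4.pkl','rb'))
g2=pickle.load(open('w14.pkl','rb'))
print(tri([ray(f,np.array((322,272))/3+[220,120],P),ray(g2,np.array((309,280))/3+[220,100],g2['pose'])]))
mv(p[0],p[1],229,1.57)
```

```text
[ 479.4 -395.2   96. ]
(array([ 479.40201163, -401.14291348,   76.96872515]), [np.float64(0.26922640525177377), np.float64(0.26922640525169783)])
shift [0.0008 0.003  0.121 ] spin -0.05 len 0.121 clk 18.9
```

Request:
carry_out([
  [[100,0,0.0025,0.035,0],[100,0,0.0025,0.07,0],[100,0.0005,0.003,0.1,0],[100,0.0005,0.003,0.12,0],[100,0.0005,0.003,0.12,0],[100,0.0005,0.003,0.12,0]],
])

```text
clock: 19.5
eef_pos: [480.3, -395.8, 231.7]
tcp_rot: [-3.134, 0.004, 1.57]
contact_force: [0.4, 0.9, 0.6]
opening: 0.999
```

Request:
carry_out([
  [[70,0,0,0,0],[50,0,0,0,0],[0,0,0,0,0],[0,0,0,0,0],[0,0,0,0,0],[0,0,0,0,0]],
])

```text
clock: 20.1
eef_pos: [480.8, -396.4, 233.8]
tcp_rot: [-3.137, 0.006, 1.569]
contact_force: [-1.0, 1.0, 8.6]
opening: 0.606
```

Request:
carry_out([
  [[0,0,0,-0.01,0],[0,0,0,-0.04,0],[0,0,0,-0.08,0],[0,0,0,-0.12,0],[0,0,0,-0.14,0],[0,0,0,-0.14,0],[0,0,0,-0.14,0]],
])

```text
clock: 20.8
eef_pos: [481.3, -395.4, 373.9]
tcp_rot: [-3.137, 0.006, 1.569]
contact_force: [0.5, -0.1, -2.2]
opening: 0.609
```

Run:
```python
from h import *
f=look('w16');mv(625.5,29.5,370,1.60)
```

```text
w16 [ 481.3 -395.4  373.9] [-3.137  0.006  1.569] v 0.031 20.8
shift [ 0.4249  0.1439 -0.    ] spin -1.75 len 0.449 clk 20.85
```

View pics/w16.png

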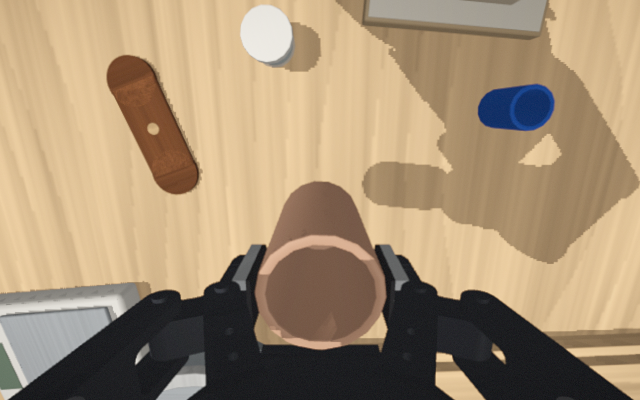

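Request:
carry_out([
  [[0,0.025,0.009,0,0],[0,0.065,0.022,0,0],[0,0.11,0.037,0,0],[0,0.155,0.053,0,0],[0,0.2,0.068,0,0],[0,0.235,0.08,0,0],[0,0.25,0.085,0,0],[0,0.25,0.085,0,0]],
])

```text
clock: 21.65
eef_pos: [566.5, -143.5, 369.6]
tcp_rot: [-3.133, 0.004, 1.572]
contact_force: [-0.4, -0.2, -1.4]
opening: 0.604
```

Run:
```python
from h import *
mv(625.5,29.5,370,1.60)
```

```text
shift [ 0.1729  0.0592 -0.0016] spin -1.59 len 0.183 clk 21.65
```

Request:
carry_out([
  [[0,0.025,0.009,0,0],[0,0.065,0.022,0,-0.5],[0,0.11,0.037,0,-1],[0,0.15,0.051,0,-1.6],[0,0.173,0.059,0,-1.6],[0,0.173,0.059,0,-1.6],[0,0.173,0.059,0,-1.6],[0,0.173,0.059,0,-1.6]],
])

```text
clock: 22.45
eef_pos: [624.9, 27.9, 367.8]
tcp_rot: [-3.132, 0.004, 1.599]
contact_force: [-0.8, -0.3, -2.3]
opening: 0.607
```

Run:
```python
from h import *
look('w17');mv(625.5,29.5,265,1.60)
```

```text
w17 [624.9  27.9 367.8] [-3.132  0.004  1.599] v 0.005 22.45
shift [0.002  0.0016 0.103 ] spin -0.08 len 0.103 clk 22.5
```

View pics/w17.png

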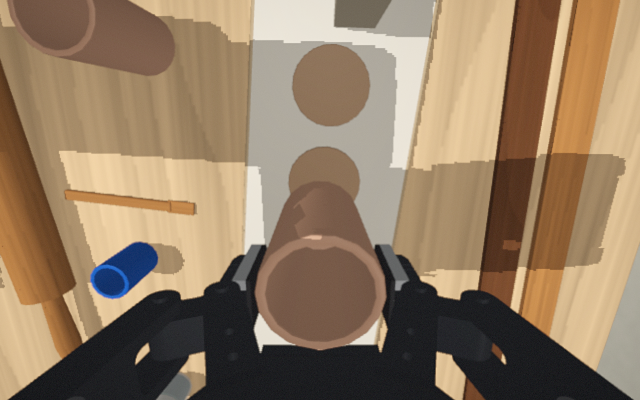

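Request:
carry_out([
  [[0,0.001,0.002,0.02,0],[0,0.002,0.003,0.045,0],[0,0.002,0.003,0.07,0],[0,0.002,0.003,0.09,0],[0,0.002,0.003,0.1,0],[0,0.002,0.003,0.102,0],[0,0.002,0.003,0.102,0],[0,0.002,0.003,0.102,0]],
])

```text
clock: 23.3
eef_pos: [627.4, 29.3, 267.2]
tcp_rot: [-3.134, 0.004, 1.598]
contact_force: [-0.3, 0.1, -1.8]
opening: 0.607
```

Request:
carry_out([
  [[0,0,0,0.001,0],[0,0,0,0.003,0],[0,0,0,0.004,0],[0,0,0,0.004,0]],
])

```text
clock: 23.7
eef_pos: [627.3, 29.3, 263.1]
tcp_rot: [-3.134, 0.004, 1.598]
contact_force: [0.3, -0.6, -1.9]
opening: 0.609
```

Request:
carry_out([
  [[0,0,0,0.001,0],[0,0,0,0.002,0],[0,0,0,0.002,0]],
])

```text
clock: 24.0
eef_pos: [627.2, 29.4, 260.9]
tcp_rot: [-3.133, 0.004, 1.598]
contact_force: [0.9, 1.2, -2.1]
opening: 0.608
```

Request:
carry_out([
  [[0,0,0,0.001,0],[0,0,0,0.002,0],[0,0,0,0.002,0]],
])

```text
clock: 24.3
eef_pos: [627.2, 29.4, 258.9]
tcp_rot: [-3.133, 0.004, 1.598]
contact_force: [-1.5, -0.3, -0.5]
opening: 0.609
```

Request:
carry_out([
  [[0,0,0,0.001,0],[0,0,0,0.001,0]],
])

```text
clock: 24.5
eef_pos: [627.2, 29.4, 258.9]
tcp_rot: [-3.133, 0.004, 1.598]
contact_force: [-3.4, 0.6, 8.9]
opening: 0.607
```

Request:
carry_out([
  [[68,0,0,0,0],[75,0,0,0,0],[85,0,0,0,0],[100,0,0,0,0],[100,0,0,0,0],[100,0,0,0,0],[100,0,0,-0.005,0],[100,0,0,-0.015,0]],
])

```text
clock: 25.3
eef_pos: [627.0, 29.4, 273.7]
tcp_rot: [-3.132, 0.004, 1.598]
contact_force: [-1.1, 0.4, -1.3]
opening: 0.998
```

Request:
carry_out([
  [[100,0,0,-0.02,0],[100,0,0,-0.05,0],[100,0,0,-0.09,0],[100,0,0,-0.13,0],[100,0,0,-0.16,0],[100,0,0,-0.16,0],[100,0,0,-0.16,0]],
])

```text
clock: 26.0
eef_pos: [628.4, 30.1, 435.0]
tcp_rot: [-3.134, 0.004, 1.598]
contact_force: [-0.1, -0.7, -0.7]
opening: 1.001
```

Run:
```python
from h import *
f=look('w18'); crop(f['image'],220,80,420,320,2.5,'w18c')
mv(447,159,430,1.57)
```

```text
w18 [628.4  30.1 435. ] [-3.134  0.004  1.598] v 0.035 26.0
shift [ 0.1338 -0.1775  0.0048] spin 1.62 len 0.222 clk 26.05
```

View pics/w18c.png

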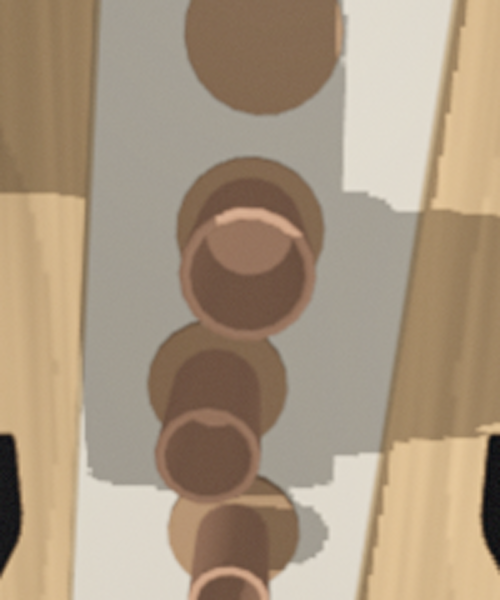

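Run:
```python
from h import *
f=pickle.load(open('w18.pkl','rb'));P=f['pose']
for uv,z in (((251,228),25),((248,272.5),121)):
    print(onz(f,np.array(uv)/2.5+[220,80],z,P).round(1))
```

```text
[625.6  30.5  25. ]
[625.1  31.1 121. ]
```

Request:
carry_out([
  [[100,0.025,-0.034,0,0],[100,0.05,-0.068,0,0],[100,0.076,-0.102,0,0],[100,0.106,-0.14,0,1],[100,0.134,-0.1775,0,1.6],[100,0.134,-0.1775,0,1.6],[100,0.134,-0.1775,0,1.6],[100,0.134,-0.1775,0,1.6]],
])

```text
clock: 26.85
eef_pos: [447.5, 158.9, 434.3]
tcp_rot: [-3.131, 0.005, 1.571]
contact_force: [0.4, -0.5, 0.3]
opening: 0.997
```

Run:
```python
from h import *
f=look('w19');crop(f['image'],220,120,420,320,3,'w19c')
```

```text
w19 [447.5 158.9 434.3] [-3.131  0.005  1.571] v 0.013 26.85
```

View pics/w19c.png

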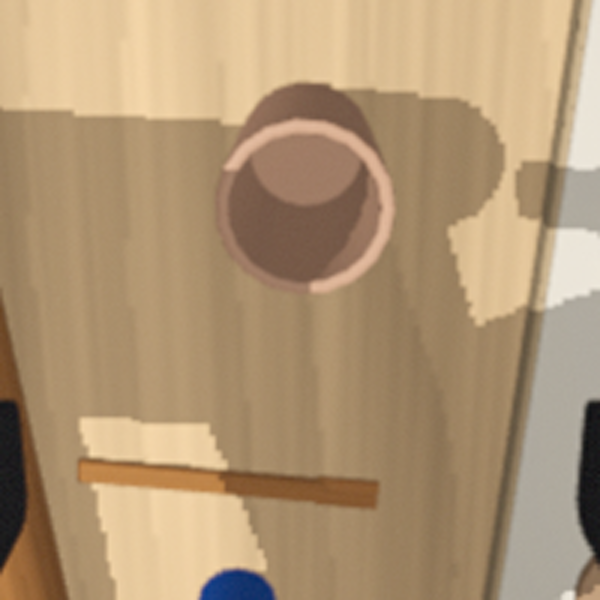

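Run:
```python
from h import *
f=pickle.load(open('w19.pkl','rb'));P=f['pose']
p=onz(f,np.array((306,206))/3+[220,120],114,P);print(p.round(1))
g=pickle.load(open('w1.pkl','rb'));h=pickle.load(open('w2.pkl','rb'))
u=np.array((306,206))/3+[220,120]
print(tri([ray(f,u,P),ray(g,(264,258),g['pose']),ray(h,(199,158.5),h['pose'])]))
mv(p[0],p[1],248,1.57)
```

```text
[446.  158.6 114. ]
(array([446.44986037, 159.04447172, 116.31810297]), [np.float64(0.4800728585812378), np.float64(0.5836624516492294), np.float64(0.1721672668291606)])
shift [7.000e-04 1.000e-04 1.863e-01] spin -0.01 len 0.186 clk 26.9
```

Request:
carry_out([
  [[100,0,0.001,0.04,0],[100,0,0.002,0.08,0],[100,0,0.002,0.12,0],[100,0.001,0.002,0.15,0],[100,0.001,0.002,0.175,0],[100,0.001,0.002,0.186,0],[100,0.001,0.002,0.186,0],[100,0.001,0.002,0.186,0]],
])

```text
clock: 27.7
eef_pos: [448.6, 158.7, 248.8]
tcp_rot: [-3.132, 0.005, 1.569]
contact_force: [0.5, -0.7, 0.7]
opening: 1.001
```

Request:
carry_out([
  [[75,0,0,0,0],[50,0,0,0,0],[0,0,0,0,0],[0,0,0,0,0],[0,0,0,0,0],[0,0,0,0,0]],
])

```text
clock: 28.3
eef_pos: [449.1, 158.9, 250.3]
tcp_rot: [-3.134, 0.004, 1.569]
contact_force: [-2.6, -0.8, 9.4]
opening: 0.671
```

Request:
carry_out([
  [[0,0,0,-0.01,0],[0,0,0,-0.04,0],[0,0,0,-0.08,0],[0,0,0,-0.12,0],[0,0,0,-0.155,0],[0,0,0,-0.17,0],[0,0,0,-0.17,0],[0,0,0,-0.17,0]],
])

```text
clock: 29.1
eef_pos: [449.9, 159.4, 420.3]
tcp_rot: [-3.134, 0.004, 1.569]
contact_force: [0.2, 0.4, -1.5]
opening: 0.675
```

Run:
```python
from h import *
f=look('w20');mv(631.5,122.5,420,1.60)
```

```text
w20 [449.9 159.4 420.3] [-3.134  0.004  1.569] v 0.024 29.1
shift [-0.0366  0.1818 -0.0019] spin -1.75 len 0.185 clk 29.15
```

View pics/w20.png

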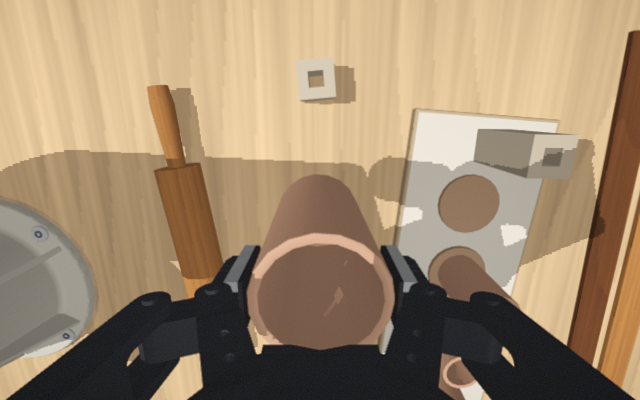

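Request:
carry_out([
  [[0,-0.005,0.025,0,0],[0,-0.013,0.065,0,0],[0,-0.021,0.105,0,0],[0,-0.029,0.145,0,-1],[0,-0.0366,0.173,0,-1.7],[0,-0.0366,0.182,0,-1.7],[0,-0.0366,0.182,0,-1.7],[0,-0.0366,0.182,0,-1.7]],
])

```text
clock: 29.95
eef_pos: [630.7, 122.7, 416.8]
tcp_rot: [-3.13, 0.004, 1.599]
contact_force: [-0.2, -0.6, -2.6]
opening: 0.673
```

Run:
```python
from h import *
look('w21');mv(631.5,122.5,285,1.60)
```

```text
w21 [630.7 122.7 416.8] [-3.13   0.004  1.599] v 0.02 29.95
shift [0.0002 0.0024 0.1323] spin -0.04 len 0.132 clk 30.0
```

View pics/w21.png

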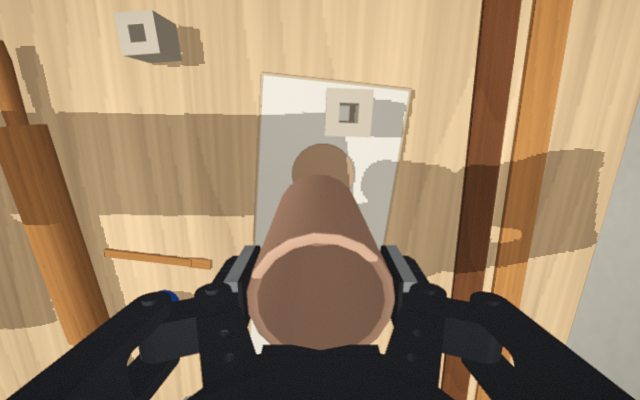

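Request:
carry_out([
  [[0,0,0.001,0.025,0],[0,0,0.002,0.055,0],[0,0,0.002,0.085,0],[0,0,0.003,0.11,0],[0,0,0.003,0.125,0],[0,0,0.003,0.132,0],[0,0,0.003,0.132,0],[0,0,0.003,0.132,0]],
])

```text
clock: 30.8
eef_pos: [632.4, 122.5, 286.5]
tcp_rot: [-3.132, 0.004, 1.599]
contact_force: [1.0, 0.1, -1.8]
opening: 0.666
```

Request:
carry_out([
  [[0,0,0,0.001,0],[0,0,0,0.003,0],[0,0,0,0.005,0],[0,0,0,0.006,0],[0,0,0,0.006,0]],
])

```text
clock: 31.3
eef_pos: [632.3, 122.4, 280.3]
tcp_rot: [-3.132, 0.004, 1.599]
contact_force: [-1.5, -0.5, -0.8]
opening: 0.673
```

Request:
carry_out([
  [[0,0,0,0.001,0],[0,0,0,0.002,0],[0,0,0,0.002,0]],
])

```text
clock: 31.6
eef_pos: [632.2, 122.4, 278.0]
tcp_rot: [-3.131, 0.004, 1.599]
contact_force: [0.5, -0.1, -1.1]
opening: 0.67
```

Request:
carry_out([
  [[0,0,0,0.001,0],[0,0,0,0.002,0],[0,0,0,0.002,0]],
])

```text
clock: 31.9
eef_pos: [632.1, 122.4, 275.8]
tcp_rot: [-3.131, 0.004, 1.599]
contact_force: [-0.1, 1.2, -1.5]
opening: 0.675
```

Request:
carry_out([
  [[0,0,0,0.001,0],[0,0,0,0.001,0]],
])

```text
clock: 32.1
eef_pos: [632.2, 122.4, 275.4]
tcp_rot: [-3.132, 0.004, 1.599]
contact_force: [-0.7, -0.4, 4.0]
opening: 0.668
```

Contact; release and rise.

Request:
carry_out([
  [[73,0,0,0,0],[80,0,0,0,0],[90,0,0,0,0],[100,0,0,0,0],[100,0,0,0,0],[100,0,0,0,0],[100,0,0,-0.005,0],[100,0,0,-0.015,0]],
])

```text
clock: 32.9
eef_pos: [632.0, 122.4, 290.3]
tcp_rot: [-3.13, 0.004, 1.599]
contact_force: [-0.5, 0.2, 0.2]
opening: 0.998
```

Request:
carry_out([
  [[100,0,0,-0.02,0],[100,0,0,-0.05,0],[100,0,0,-0.09,0],[100,0,0,-0.13,0],[100,0,0,-0.16,0],[100,0,0,-0.16,0],[100,0,0,-0.16,0]],
])

```text
clock: 33.6
eef_pos: [633.8, 123.1, 451.8]
tcp_rot: [-3.132, 0.004, 1.599]
contact_force: [-0.2, -0.1, -1.2]
opening: 0.999
```

Run:
```python
from h import *
f=look('w22'); crop(f['image'],220,80,420,320,2.5,'w22c')
g=grab_frame('scene'); crop(g['image'],190,130,430,310,3,'s9')
```

```text
w22 [633.8 123.1 451.8] [-3.132  0.004  1.599] v 0.035 33.6
```

View pics/w22c.png

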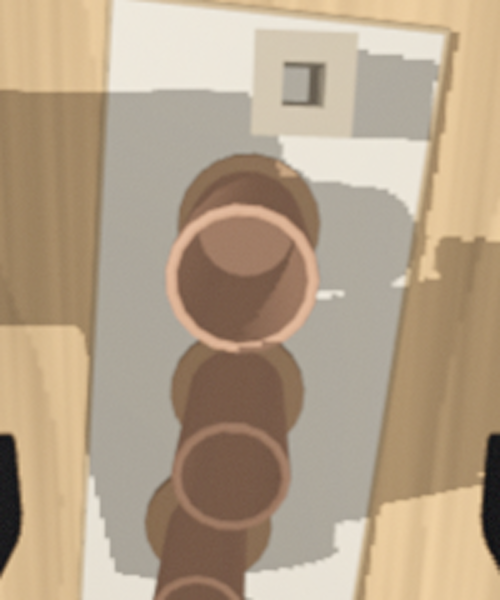

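View pics/s9.png

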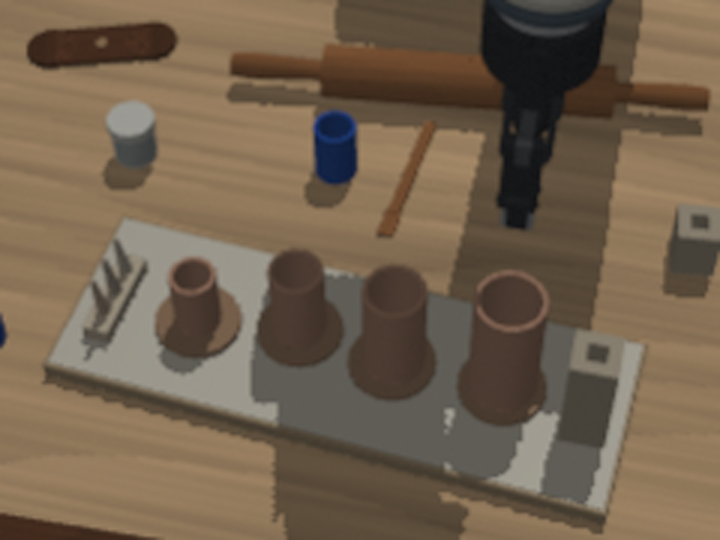

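Run:
```python
from h import *
f=pickle.load(open('w22.pkl','rb'));P=f['pose']
for uv,z in (((249,223),25),((242,278),139)):
    print(onz(f,np.array(uv)/2.5+[220,80],z,P).round(1))
s=r.sense();print(s['clock'],s['contact_force'])
workorder.sign_off()
```

```text
[629.1 123.1  25. ]
[627.7 122.3 139. ]
33.7 [-0.13008519 -0.48799891 -0.03163686]
the job is handed in; nothing more can be done
```

All four bisque tumblers are standing upright on their cookies, and the job was handed in at about 34 s of the 115 s allowed. Counted from the cone pack they go 60, 78, 96 and 114 mm, with the tallest beside the kiln post. I lowered each one in 1–2 mm steps until the wrist force showed contact (4–10 N), then opened the jaws and lifted clear.

**Centring:** the last wrist pictures put each rim centre within about 2 mm of its cookie's centre, against the 13 mm allowed:

| Tumbler | Offset from cookie centre |
|---|---|
| 60 mm | about 0.3 mm |
| 78 mm | about 1.3 mm |
| 96 mm | about 0.8 mm |
| 114 mm | about 1.6 mm |

**End state:** the last scene picture shows all four upright, with the cone pack and post standing and looking undisturbed. I did not measure their positions again. The gripper was open and about 140 mm above the tallest tumbler. The blue look-alikes were left alone.

**What disagreed:**
- **Top and scene cameras:** together they gave heights 5–10 mm lower than the text. The top camera also gave y positions about 5 mm off the wrist camera. I used the wrist camera for every move.
- **Cookie tops:** the wrist camera put these at 18–22 mm, against 25 mm in the text.
- **Rim heights:** two wrist views gave 58 mm for the shortest tumbler and 116 mm for the tallest. For the 78 mm tumbler the views were too close together (68 mm). For the 96 mm one, one picture was taken while the arm was still moving (77 mm). I used the stated heights for those two.
- **Tool tilt:** the tool drifted to about 0.01 rad off vertical during the job, and I allowed for it on the last two tumblers.

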